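# Build up the hand-truck hub on its stub axle

### The arm

A 6-joint arm with a two-finger parallel gripper is mounted at the origin on a cart in front of the work surface, level with it; the furniture and walls round the work are solid. World frame = base frame: x ahead of the robot, y to its left, z up, the work surface at z = 0. Lengths are in mm, angles in rad, forces in N, time in s.
With the tool pointing down it reaches from about 350 to 975 mm from the base axis. Payload 7.1 kg.
Tool frame: the origin (TCP) lies at the very end of the fingers, on their centre line; the grasp point (between the pads) lies 19 mm behind it (ctrl.tcp_to_grasp is the distance from the TCP to the grasp point, in mm); z points along the fingers, x is the direction in which the jaws open and shut, and the axes are right-handed (so a half turn about z gives the same grasp; the last joint's range is limited). The gripper opens to 88 mm and grips with 3 to 60 N. Pads are 20 mm wide; open, the fingers measure 115 mm over their backs; the gripper's body (75 mm by 178 mm) begins 61 mm behind the grasp point.
Start: joints at [-1.365, 0.423, 1.63, -0, 1.089, -0.019], TCP at [139.339, -609.253, 222.675] pointing down, gripper open.
Joint ranges: [-3, 3], [-0.9, 2.11], [0.09, 2.58], [-1.31, 4.45], [0.11, 2.69], [-2.54, 2.54]. Speed limits (rad/s): [2.39, 2.39, 3.01, 3.14, 3.14, 3.14].

### API

Orientations are given as a rotation vector (axis times angle).
In Python, from workcell import get_obs, viewer, ctrl, masks_of gives the robot as it stands. The module is installed in compiled form; this text tells all that it offers.
- The arm moves only by the shell command python3 -m inch 'ROWS'. ROWS is JSON, a list of rows, each an object of numbers: "tx", "ty", "tz": the shift along the tool's x, y, z in cm; "ax", "ay", "az": the turn, a rotation vector about the tool's x, y, z in degrees; "jaw": the opening, from 0 (shut) to 1 (fully open). In form: [{"tx": .., "ty": .., "tz": .., "ax": .., "ay": .., "az": .., "jaw": ..}, ...]. A call has 1 to 12 rows; each row shifts and turns the commanded pose from where the row before left it, along the tool's axes as they then stand; what a row does not reach is not made up. A row lasts 1/8 s, in which the tool goes at most 62.5 mm and 10.7 degrees, less where a joint would pass 70% of its speed; a pose out of reach is approached as far as the arm can. A call is refused whole if a number of a shift passes 6.25 or a number of a turn 10.7, either way. A call with a gripper value outside its range is refused whole. The fingers move at their own pace and stop on an object; the grip force is fixed at half the most. Time passes only in rows, so rows that do not move let the fingers close. It gives the time, the measured TCP pose, the force and the opening at its end, in the units of the state.
- get_obs(): the state, without advancing time (a new reading comes with each control period).
- viewer.get_image(name): name is "side" or "top"; returns (picture, depth): 384x512x3 uint8, red, green, blue; 384x512 float32, mm along the optical axis (not along the pixel's ray), 0 where there is no reading.
- viewer.get_calibration(name): a dict with "fx", "fy", "cx", "cy" (pixels), "rvec" (rotation vector, rad) and "tvec" (3), from world to camera coordinates, as OpenCV has them. Camera axes: x right, y down, z forward; pixel columns grow to the right and rows downward; lengths in mm; the calibration is good to about 2 mm. A picture is of the moment at which its call begins. get_calibration takes no time and is no camera call.
- ctrl.close_job(): hands the job in, once; it reports no verdict.
Trained networks look in the newest picture that a camera, given by its name, has taken for a name from the list of things; names that differ only in an ending like _2 or _b are one class to them, and where a whole thing is asked for, a point or a joint stands for the part that bears it (a point fixed in the world has none). Each returns a list of dicts, best first, with "score" (0 to 1); they miss things now and then, are a little off and sometimes report something else, mostly with a low value. They report only what shows in the picture. A call takes as long as a camera call. They do not tell look-alikes from the thing itself.
- masks_of(camera, thing): "pixels" (384x512 bool, what is visible of it) and "location" ([column, row] in pixels, amid what is visible of it).
The state is a dict: "t": time; "qpos": joint angles; "qvel": joint speeds; "joint_torque": joint torques, N m; "ee_pos": TCP position; "orientation": TCP orientation; "ft_force": force on the tool from outside, world axes, zero at the start; "moment": the same for the moment, N m; "width": finger opening in mm.
Only numpy, scipy, OpenCV 4.12 (cv2) and the standard library are available. Lean on these libraries where they do the work, as an engineer would, in place of code of your own. Each camera call takes 0.05 s, during which the arm holds its last target. There are 200 camera calls.

### The job

Build up the hand truck's wheel hub on the upright stub axle: thread on first the flanged hub ring, then the bearing, then the plain spacer sleeve, and last close it with the knobbed end cap, the first resting on the axle's shoulder and each of the others flat on the one before. They already lie the right way up; lower each one all the way down before letting go, do not drop it down the axle. Leave the tape measure, the padlock and the wax tin where they are.

Things in the scene. Friction and masses are not known exactly. Their poses are not given: they have to be found in the camera images.
- axle: Upright stub axle, fixed to the table: grey round foot 100 mm across, 10 mm high, with four bolt heads (to 14 mm high); on it a steel shoulder 50 mm across, its flat top (the seat) 16 mm above the table; in the middle a steel spindle 20 mm across, tip 82 mm above the table, its last 8 mm tapering to 10 mm across. Origin: centre of the foot's underside, on the table; z up along the spindle.
- hub_ring: Flanged hub ring, steel, loose, flange down: flange 66 mm across, 8 mm thick, with four small dark holes; above it a collar 44 mm across up to 20 mm above the underside; bore 30 mm right through. Grip the collar, fingertips about 11 mm above the underside. Origin: centre of the underside; z up along the bore. Goes on first, underside on the seat, 16 mm above the table.
- bearing: Ball bearing, loose, lying flat: ring 56 mm across, 16 mm high, steel with a black shield ring in its top; bore 30 mm right through. Grip across the 56 mm. Origin: centre of the underside; z up along the bore. Goes on second, underside on the hub ring's collar, 36 mm above the table.
- sleeve: Spacer sleeve, plain aluminium tube standing on end, loose: 40 mm across, 20 mm high, bore 30 mm right through. Gripped across its 40 mm. Origin: centre of the underside; z is the bore axis, up. Goes on third, its underside on the bearing, 52 mm above the table.
- cap: End cap, grey painted, loose, upright: skirt 48 mm across and 20 mm high, on it a knob 22 mm across up to 36 mm above the underside; from below a blind bore 30 mm across and 16 mm deep that takes the spindle's tip. Grip the knob. Origin: centre of the underside; z up. Goes on last, underside on the sleeve, 72 mm above the table.
- tape_measure: Yellow and black tape measure, 42x82x60 mm high, a bystander to be left alone. Origin: centre of the underside.
- padlock: Brass padlock standing upright, 20x42x66 mm high, a bystander to be left alone. Origin: centre of the underside.
- wax_tin: Green round tin, 79 mm across, 34 mm high, a bystander to be left alone. Origin: centre of the underside.
Mind the look-alikes: they are no part of the job. Leave any red look-alike of the hub_ring alone.

How it is judged (in metres and radians):
On the way, in this order (a step that is already met when the one before it is completed fails the run):
1. the flanged hub ring sits in its place on the axle (horizontal distance between hub_ring and axle below 0.008 m and z of hub_ring in the frame of axle between 0.012 and 0.02 m and angle between hub_ring's own z axis and vertical below 0.12 rad), for 0.2 s.
2. the bearing sits in its place on the axle (horizontal distance between bearing and axle below 0.008 m and z of bearing in the frame of axle between 0.032 and 0.04 m and angle between bearing's own z axis and vertical below 0.12 rad), for 0.2 s.
3. the spacer sleeve sits in its place on the axle (horizontal distance between sleeve and axle below 0.008 m and z of sleeve in the frame of axle between 0.048 and 0.056 m and angle between sleeve's own z axis and vertical below 0.12 rad), for 0.2 s.
4. the end cap sits in its place on the axle (horizontal distance between cap and axle below 0.008 m and z of cap in the frame of axle between 0.068 and 0.076 m and angle between cap's own z axis and vertical below 0.12 rad), for 0.2 s.
At the end, for the whole second after the job is handed in: On the axle from the seat up: hub ring, bearing, sleeve, end cap; each within 8 mm of the axle's centre line, level within 0.12 rad, its underside within 4 mm of its proper height (16, 36, 52 and 72 mm above the table), and all released and at rest (slower than 0.02 m/s) (all of step 1 and all of step 2 and all of step 3 and all of step 4 and linear speed of each of hub_ring, bearing, sleeve, cap below 0.02 m/s); the robot touches nothing.
It fails at once if a part is dropped down the axle (faster than 0.6 m/s while on it) ((horizontal distance between hub_ring and axle below 0.02 m and z of hub_ring in the frame of axle below 0.085 m and linear speed of hub_ring above 0.6 m/s) or (horizontal distance between bearing and axle below 0.02 m and z of bearing in the frame of axle below 0.085 m and linear speed of bearing above 0.6 m/s) or (horizontal distance between sleeve and axle below 0.02 m and z of sleeve in the frame of axle below 0.085 m and linear speed of sleeve above 0.6 m/s) or (horizontal distance between cap and axle below 0.02 m and z of cap in the frame of axle below 0.085 m and linear speed of cap above 0.6 m/s)).
It fails at once if the tape measure is moved by more than 25 mm (distance of tape_measure from where it was at the start of the episode above 0.025 m).
It fails at once if the padlock is moved by more than 25 mm (distance of padlock from where it was at the start of the episode above 0.025 m).
It fails at once if the wax tin is moved by more than 25 mm (distance of wax_tin from where it was at the start of the episode above 0.025 m).
It also fails if it takes over 109 s, if anything falls off the work surface, if the arm or the gripper's body presses on something with over 40 N, if the wrist force passes 120 N, or if a joint passes its speed limit or range.

## Working session

There is one attempt and no reset: what is moved stays moved. The work goes in short steps, Python scripts to look and compute and a shell command to move; the robot and the scene stay as the last step left them, time stands still between calls to the robot, and variables do not carry over. Pictures are saved under pics/ and viewed, about 12 in all and at most 16, crops included, and the job is handed in when it is done.

```bash
mkdir -p pics; cat > h.py <<'E'
import numpy as np, cv2
from workcell import get_obs, viewer, ctrl, masks_of
from scipy.spatial.transform import Rotation as R
def world(cam,depth,mask):
    c=viewer.get_calibration(cam); v,u=np.nonzero(mask&(depth>0)); d=depth[v,u]
    P=np.c_[(u-c["cx"])/c["fx"]*d,(v-c["cy"])/c["fy"]*d,d]
    M=R.from_rotvec(np.ravel(c["rvec"])).as_matrix()
    return (P-np.ravel(c["tvec"]))@M, u, v
def proj(cam,p):
    c=viewer.get_calibration(cam); M=R.from_rotvec(np.ravel(c["rvec"])).as_matrix()
    q=M@np.array(p,float)+np.ravel(c["tvec"]); return c["fx"]*q[0]/q[2]+c["cx"],c["fy"]*q[1]/q[2]+c["cy"]
def save(n,im): cv2.imwrite("pics/"+n,cv2.cvtColor(im,cv2.COLOR_RGB2BGR))
E
python3 - <<'E'
from h import *
o=get_obs(); print({k:np.round(o[k],3) for k in o})
for cam in("top","side"):
    im,d=viewer.get_image(cam); save(cam+"0.png",im)
    c=viewer.get_calibration(cam); print(cam,c)
    for n in "axle hub_ring bearing sleeve cap tape_measure padlock wax_tin".split():
        for m in masks_of(cam,n):
            P,u,v=world(cam,d,m["pixels"])
            if len(P)<5: continue
            print(n,round(m["score"],2),np.round(m["location"]),len(P),"med",np.round(np.median(P,0)),"lo",np.round(np.percentile(P,2,axis=0)),"hi",np.round(np.percentile(P,98,axis=0)))
E
```

```text
{'t': np.float64(0.0), 'qpos': array([-1.365,  0.424,  1.631, -0.   ,  1.089, -0.019]), 'qvel': array([-0.001,  0.001,  0.002,  0.001, -0.001,  0.   ]), 'joint_torque': array([-0.0000e+00, -5.4463e+01, -2.7367e+01,  6.4000e-02,  2.3000e-02,
       -0.0000e+00]), 'ee_pos': array([ 139.216, -608.75 ,  221.944]), 'orientation': array([-2.456e+00,  1.958e+00,  2.000e-03]), 'ft_force': array([ 0.205, -0.472, -0.44 ]), 'moment': array([ 0.023, -0.005, -0.017]), 'width': np.float64(87.68)}
top {'fx': 412.55249751647995, 'fy': 412.55249751647995, 'cx': 255.35600964559876, 'cy': 195.55937402258132, 'rvec': array([ 2.1807738 , -2.19977887,  0.02604284]), 'tvec': array([   3.82631024,  487.54888181, 1084.93485584])}
axle 0.93 [313. 204.] 1062 med [ 467. -147.   11.] lo [ 424. -192.    6.] hi [ 511. -105.   79.]
hub_ring 0.71 [180. 206.] 368 med [440. 208.  10.] lo [411. 179.   4.] hi [467. 239.  23.]
hub_ring 0.45 [366. 165.] 134 med [ 561. -290.   35.] lo [ 553. -311.   19.] hi [ 571. -274.   67.]
sleeve 0.34 [142. 146.] 252 med [614. 286.  16.] lo [590. 260.   7.] hi [639. 311.  20.]
cap 0.57
[... 953 characters left out ...]
   7.] hi [636. 305.  21.]
bearing 0.28 [209. 273.] 469 med [ 440. -353.   21.] lo [ 414. -368.    2.] hi [ 460. -289.   39.]
sleeve 0.68 [299. 230.] 219 med [ 621. -177.   16.] lo [ 603. -188.    4.] hi [ 638. -151.   24.]
sleeve 0.16 [204. 275.] 477 med [ 440. -353.   21.] lo [ 416. -368.    1.] hi [ 460. -300.   39.]
cap 0.57 [207. 276.] 423 med [ 440. -354.   22.] lo [ 417. -368.    5.] hi [ 459. -330.   39.]
tape_measure 0.76 [215. 183.] 407 med [389.  33.  34.] lo [359.  10.   3.] hi [410. 186.  62.]
padlock 0.69 [273. 256.] 263 med [ 565. -310.   35.] lo [ 555. -317.    4.] hi [ 574. -278.   67.]
wax_tin 0.63 [295. 184.] 109 med [616. 110.  11.] lo [584. 100.   4.] hi [644. 167.  38.]
```

```bash
python3 - <<'E'
import cv2,numpy as np
a=cv2.imread("pics/top0.png");b=cv2.imread("pics/side0.png")
cv2.imwrite("pics/t1.png",cv2.resize(a[100:290,100:430],(792,456),interpolation=cv2.INTER_CUBIC))
cv2.imwrite("pics/s1.png",cv2.resize(b[120:320,150:400],(750,600),interpolation=cv2.INTER_CUBIC))
E
```

```text
(no output)
```

View pics/t1.png

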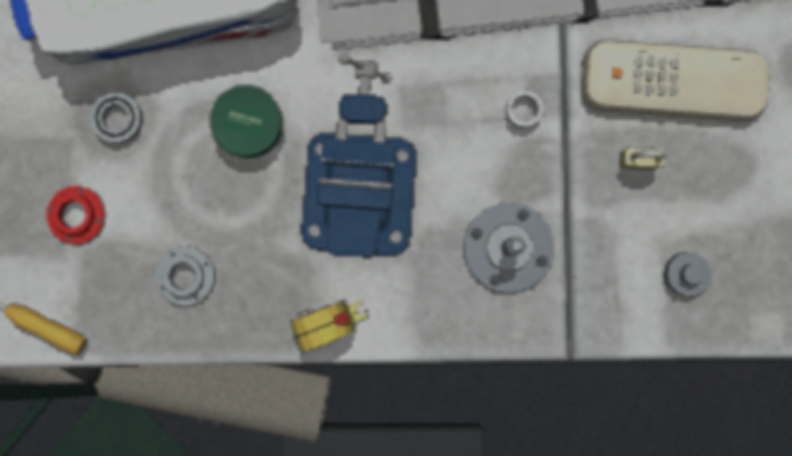

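View pics/s1.png

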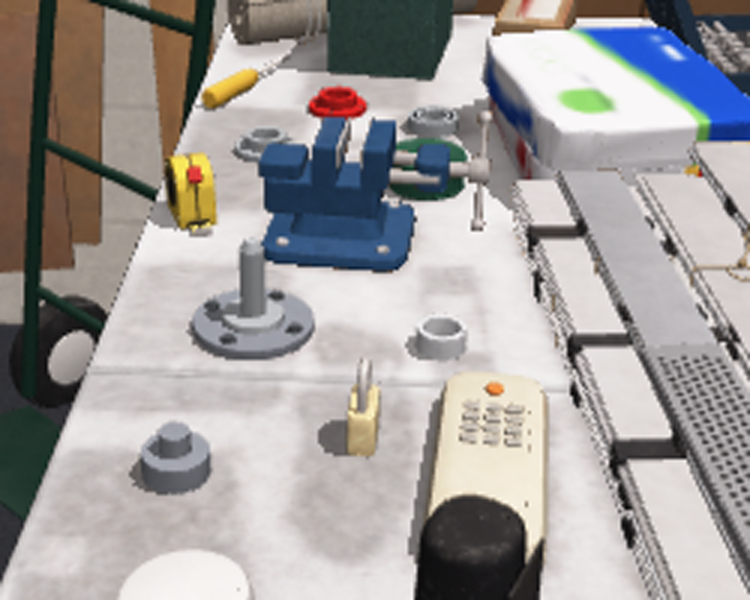

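The grey hub ring is at top pixel (177,215) and the red look-alike at (131,190). The bearing is at (148,149), the sleeve at (318,146), the cap at (387,214) and the axle at (312,203). The blue vise stands between the hub ring and the axle, so I travel high. In the close crop the grey flanged one with dark holes is my choice. Next I measure the centres from surface slices.

```bash
cat >> h.py <<'E'
from scipy.optimize import least_squares
def centre(cam,d,xy,zlo,zhi,rmax):
    P,u,v=world(cam,d,np.ones_like(d,bool)); xy=np.array(xy,float)
    for _ in range(4):
        k=(np.hypot(*(P[:,:2]-xy).T)<rmax)&(P[:,2]>zlo)&(P[:,2]<zhi)
        Q=P[k]; 
        if len(Q)<3: return None
        (c,r)=cv2.minEnclosingCircle(Q[:,:2].astype(np.float32)); xy=Q[:,:2].mean(0)
    return np.round(xy,1),np.round(c,1),round(r,1),len(Q),np.round(np.median(Q[:,2]),1)
E
python3 - <<'E'
from h import *
T=dict(hub=((439,209),17,26,30),hubfl=((439,209),5,26,42),red=((500,323),17,26,30),bearing=((614,286),11,22,36),sleeve=((620,-175),14,26,28),cap=((439,-343),30,42,16),capsk=((439,-343),14,42,32),axtip=((467,-148),70,90,16),foot=((467,-148),6,90,58),shoul=((467,-148),14.5,20,27))
for cam in("top","side"):
    im,d=viewer.get_image(cam)
    for n,a in T.items(): print(cam,n,centre(cam,d,*a))
    if cam=="top":
        P,u,v=world(cam,d,np.ones_like(d,bool))
        k=(P[:,0]>380)&(P[:,0]<650)&(P[:,1]>-120)&(P[:,1]<110); print("vise max",P[k,2].max(), "all in x<700", P[(P[:,0]>350)&(P[:,0]<700)&(abs(P[:,1])<420),2].max())
o=get_obs(); print(R.from_rotvec(o["orientation"]).as_matrix().round(3))
E
```

```text
top hub (array([438.8, 209.8]), array([438.8, 209.9]), 22.0, 111, np.float64(20.0))
top hubfl (array([438.8, 208.2]), array([439.9, 209.9]), 33.0, 364, np.float64(9.8))
top red (array([509.2, 332.7]), array([508.5, 332.7]), 22.2, 108, np.float64(20.0))
top bearing (array([615.6, 286. ]), array([616.3, 285.9]), 27.9, 246, np.float64(15.4))
top sleeve (array([ 619.3, -167.5]), array([ 619.4, -168.2]), 19.9, 86, np.float64(19.7))
top cap (array([ 436.8, -343.2]), array([ 436.5, -344.4]), 12.0, 62, np.float64(35.6))
top capsk (array([ 436.9, -342.2]), array([ 437.3, -344.1]), 24.3, 268, np.float64(20.9))
top axtip (array([ 467.4, -148.8]), array([ 467.6, -149.3]), 9.8, 48, np.float64(78.5))
top foot (array([ 467.4, -148.6]), array([ 468.6, -145.5]), 54.0, 1098, np.float64(11.3))
top shoul (array([ 467.2, -148. ]), array([ 466.5, -149.1]), 25.9, 150, np.float64(16.8))
vise max 124.20460852657199 all in x<700 127.7463804639267
side hub (array([438.6, 210. ]), array([437.9, 208.9]), 23.9, 64, np.float64(21.6))
side hubfl (array([434.2, 206.6]), array([436.9, 205.6]), 36.5, 131, np.float64(16.0))
side red (array([508.7, 332.2]), array([506.7, 334. ]), 25.2, 55, np.float64(21.3))
side bearing (array([615.9, 283.6]), array([614.1, 285. ]), 29.5, 111, np.float64(17.4))
side sleeve (array([ 621. , -170.1]), array([ 622.5, -168.4]), 21.5, 126, np.float64(20.2))
side cap (array([ 438.4, -346.9]), array([ 437.4, -345.1]), 12.0, 81, np.float64(37.2))
side capsk (array([ 439.2, -350.9]), array([ 437.8, -344.6]), 24.3, 343, np.float64(22.6))
side axtip (array([ 469.1, -153.4]), array([ 468.8, -151.5]), 8.9, 55, np.float64(77.6))
side foot (array([ 469.5, -159.7]), array([ 467.9, -150.6]), 50.7, 876, np.float64(13.6))
side shoul (array([ 470.6, -158.1]), array([ 469.1, -154.3]), 24.8, 128, np.float64(18.3))
[[ 0.223 -0.975 -0.   ]
 [-0.975 -0.223  0.   ]
 [-0.     0.    -1.   ]]
```

```bash
python3 -m inch '[{"az":6.45},{"az":6.45},{"tx":-3.1,"ty":-3.1},{"tx":-3.1,"ty":-3.1},{"tx":-3.1,"ty":-3.1},{"tx":-3.1,"ty":-3.1},{"tx":-3.1,"ty":-3.1},{"tx":-3.1,"ty":-3.1},{"tx":-3.1,"ty":-3.1},{"tx":-3.1,"ty":-3.1},{"tx":-3.1,"ty":-3.1},{"tx":-3.1,"ty":-3.1}]'
python3 - <<'E'
from h import *
o=get_obs(); print(o["ee_pos"].round(1),o["qpos"].round(2),R.from_rotvec(o["orientation"]).as_matrix().round(3))
im,d=viewer.get_image("top");P,u,v=world("top",d,np.ones_like(d,bool))
k=(P[:,1]>170)&(P[:,1]<400)&(P[:,2]>50)&(P[:,0]>560)&(P[:,0]<760)
print("box min x",P[k,0].min() if k.any() else None)
E
```

```text
[ 139.3 -609.2  222.7] [-1.37  0.42  1.63 -0.    1.09 -0.02] [[ 0.223 -0.975 -0.   ]
 [-0.975 -0.223  0.   ]
 [-0.     0.    -1.   ]]
box min x 668.9335055735244$[0]: bad value
```

```bash
python3 -m inch '[{"tx":0,"ty":0,"tz":0,"ax":0,"ay":0,"az":6.45,"jaw":1},{"tx":0,"ty":0,"tz":0,"ax":0,"ay":0,"az":6.45,"jaw":1},{"tx":-3.1,"ty":-3.1,"tz":0,"ax":0,"ay":0,"az":0,"jaw":1},{"tx":-3.1,"ty":-3.1,"tz":0,"ax":0,"ay":0,"az":0,"jaw":1},{"tx":-3.1,"ty":-3.1,"tz":0,"ax":0,"ay":0,"az":0,"jaw":1},{"tx":-3.1,"ty":-3.1,"tz":0,"ax":0,"ay":0,"az":0,"jaw":1},{"tx":-3.1,"ty":-3.1,"tz":0,"ax":0,"ay":0,"az":0,"jaw":1},{"tx":-3.1,"ty":-3.1,"tz":0,"ax":0,"ay":0,"az":0,"jaw":1},{"tx":-3.1,"ty":-3.1,"tz":0,"ax":0,"ay":0,"az":0,"jaw":1},{"tx":-3.1,"ty":-3.1,"tz":0,"ax":0,"ay":0,"az":0,"jaw":1},{"tx":-3.1,"ty":-3.1,"tz":0,"ax":0,"ay":0,"az":0,"jaw":1},{"tx":-3.1,"ty":-3.1,"tz":0,"ax":0,"ay":0,"az":0,"jaw":1}]'
python3 - <<'E'
from h import *
o=get_obs(); print(o["ee_pos"].round(1),o["qpos"].round(2),R.from_rotvec(o["orientation"]).as_matrix().round(3))
E
```

```text
t: 2.55
ee_pos: [450.5, -298.3, 222.9]
orientation: [-2.221, 2.222, -0.001]
ft_force: [-1.1, -0.6, 0.4]
width: 87.8
[ 450.5 -298.3  222.9] [-0.61  0.3   1.82 -0.    1.02  0.96] [[-0. -1.  0.]
 [-1.  0. -0.]
 [ 0. -0. -1.]]
```

```bash
python3 -m inch '[{"tx":-4.2,"ty":0.1,"tz":0,"ax":0,"ay":0,"az":0,"jaw":1},{"tx":-4.2,"ty":0.1,"tz":0,"ax":0,"ay":0,"az":0,"jaw":1},{"tx":-4.2,"ty":0.1,"tz":0,"ax":0,"ay":0,"az":0,"jaw":1},{"tx":-4.2,"ty":0.1,"tz":0,"ax":0,"ay":0,"az":0,"jaw":1},{"tx":-4.2,"ty":0.1,"tz":0,"ax":0,"ay":0,"az":0,"jaw":1},{"tx":-4.2,"ty":0.1,"tz":0,"ax":0,"ay":0,"az":0,"jaw":1},{"tx":-4.2,"ty":0.1,"tz":0,"ax":0,"ay":0,"az":0,"jaw":1},{"tx":-4.2,"ty":0.1,"tz":0,"ax":0,"ay":0,"az":0,"jaw":1},{"tx":-4.2,"ty":0.1,"tz":0,"ax":0,"ay":0,"az":0,"jaw":1},{"tx":-4.2,"ty":0.1,"tz":0,"ax":0,"ay":0,"az":0,"jaw":1},{"tx":-4.2,"ty":0.1,"tz":0,"ax":0,"ay":0,"az":0,"jaw":1},{"tx":-4.2,"ty":0.1,"tz":0,"ax":0,"ay":0,"az":0,"jaw":1}]'
```

```text
t: 4.05
ee_pos: [437.6, 206.1, 222.9]
orientation: [-2.221, 2.221, -0.0]
ft_force: [-0.1, 0.9, 0.3]
width: 87.7
```

```bash
python3 -m inch '[{"tx":-0.38,"ty":-0.12,"tz":4,"ax":0,"ay":0,"az":0,"jaw":1},{"tx":0,"ty":0,"tz":4,"ax":0,"ay":0,"az":0,"jaw":1},{"tx":0,"ty":0,"tz":4,"ax":0,"ay":0,"az":0,"jaw":1},{"tx":0,"ty":0,"tz":4,"ax":0,"ay":0,"az":0,"jaw":1},{"tx":0,"ty":0,"tz":3,"ax":0,"ay":0,"az":0,"jaw":1},{"tx":0,"ty":0,"tz":1.5,"ax":0,"ay":0,"az":0,"jaw":1},{"tx":0,"ty":0,"tz":0.7,"ax":0,"ay":0,"az":0,"jaw":1},{"tx":0,"ty":0,"tz":0,"ax":0,"ay":0,"az":0,"jaw":1}]'
python3 -c "
from h import *
im,d=viewer.get_image('top'); im2,_=viewer.get_image('side')
a=cv2.resize(im[150:260,110:250],(560,440)); b=cv2.resize(im2[120:200,190:310],(660,440))
save('g1.png',np.hstack([cv2.resize(a,(400,314)),cv2.resize(b,(400,314))]))"
```

```text
t: 5.05
ee_pos: [439.2, 208.6, 11.0]
orientation: [-2.221, 2.222, -0.0]
ft_force: [0.8, 0.0, 0.1]
width: 87.6
```

View pics/g1.png

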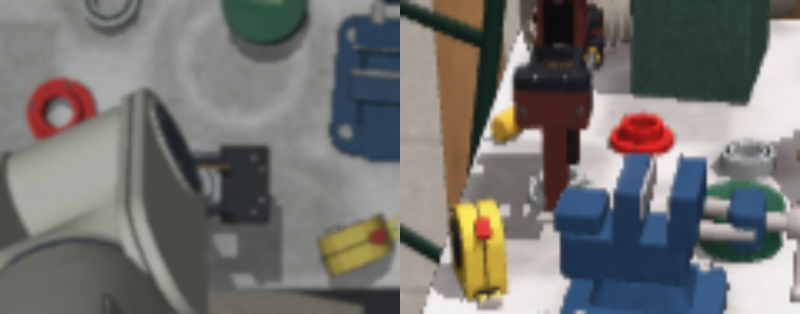

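The gripper straddles the grey hub ring (side crop ~(555,185)); the red ring is clear. I close and lift.

```bash
python3 -m inch '[{"tx":0,"ty":0,"tz":0,"ax":0,"ay":0,"az":0,"jaw":0},{"tx":0,"ty":0,"tz":0,"ax":0,"ay":0,"az":0,"jaw":0},{"tx":0,"ty":0,"tz":0,"ax":0,"ay":0,"az":0,"jaw":0},{"tx":0,"ty":0,"tz":0,"ax":0,"ay":0,"az":0,"jaw":0},{"tx":0,"ty":0,"tz":0,"ax":0,"ay":0,"az":0,"jaw":0},{"tx":0,"ty":0,"tz":0,"ax":0,"ay":0,"az":0,"jaw":0},{"tx":0,"ty":0,"tz":-1,"ax":0,"ay":0,"az":0,"jaw":0},{"tx":0,"ty":0,"tz":-4,"ax":0,"ay":0,"az":0,"jaw":0},{"tx":0,"ty":0,"tz":-4,"ax":0,"ay":0,"az":0,"jaw":0},{"tx":0,"ty":0,"tz":-4,"ax":0,"ay":0,"az":0,"jaw":0},{"tx":0,"ty":0,"tz":-4,"ax":0,"ay":0,"az":0,"jaw":0},{"tx":0,"ty":0,"tz":-2,"ax":0,"ay":0,"az":0,"jaw":0}]'
```

```text
t: 6.65
ee_pos: [439.1, 208.5, 203.2]
orientation: [-2.219, 2.22, -0.002]
ft_force: [0.1, 0.6, -3.7]
width: 42.7
```

```bash
python3 -m inch '[{"tx":2,"ty":-0.3,"tz":0,"ax":0,"ay":0,"az":0,"jaw":0},{"tx":3.5,"ty":-0.3,"tz":0,"ax":0,"ay":0,"az":0,"jaw":0},{"tx":4,"ty":-0.3,"tz":0,"ax":0,"ay":0,"az":0,"jaw":0},{"tx":4,"ty":-0.3,"tz":0,"ax":0,"ay":0,"az":0,"jaw":0},{"tx":4,"ty":-0.3,"tz":0,"ax":0,"ay":0,"az":0,"jaw":0},{"tx":4,"ty":-0.3,"tz":0,"ax":0,"ay":0,"az":0,"jaw":0},{"tx":4,"ty":-0.3,"tz":0,"ax":0,"ay":0,"az":0,"jaw":0},{"tx":4,"ty":-0.3,"tz":0,"ax":0,"ay":0,"az":0,"jaw":0},{"tx":4,"ty":-0.3,"tz":0,"ax":0,"ay":0,"az":0,"jaw":0},{"tx":2.35,"ty":-0.2,"tz":0,"ax":0,"ay":0,"az":0,"jaw":0},{"tx":0,"ty":0,"tz":0,"ax":0,"ay":0,"az":0,"jaw":0},{"tx":0,"ty":0,"tz":0,"ax":0,"ay":0,"az":0,"jaw":0}]'
python3 -c "
from h import *
im,d=viewer.get_image('top'); im2,d2=viewer.get_image('side')
print(centre('side',d2,(468,-150),70,90,16),centre('top',d,(468,-150),150,240,60), get_obs()['ee_pos'])
a=cv2.resize(im[150:260,240:380],(400,314)); b=cv2.resize(im2[110:260,150:340],(400,314))
save('p1.png',np.hstack([a,b]))"
```

```text
t: 8.15
ee_pos: [467.0, -149.4, 200.6]
orientation: [2.221, -2.222, -0.002]
ft_force: [0.6, 0.1, -2.6]
width: 42.9
(array([ 469.2, -154. ]), array([ 468.2, -151.7]), 9.6, 55, np.float64(78.0)) None [ 467.3299849  -149.12996288  200.66603526]
```

View pics/p1.png

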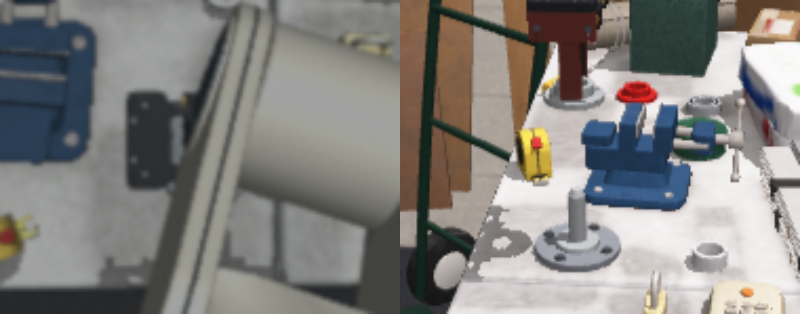

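```bash
python3 -m inch '[{"tx":0.03,"ty":-0.05,"tz":3,"ax":0,"ay":0,"az":0,"jaw":0},{"tx":0,"ty":0,"tz":3,"ax":0,"ay":0,"az":0,"jaw":0},{"tx":0,"ty":0,"tz":2.5,"ax":0,"ay":0,"az":0,"jaw":0},{"tx":0,"ty":0,"tz":1,"ax":0,"ay":0,"az":0,"jaw":0},{"tx":0,"ty":0,"tz":0,"ax":0,"ay":0,"az":0,"jaw":0},{"tx":0,"ty":0,"tz":0,"ax":0,"ay":0,"az":0,"jaw":0}]'
python3 -c "
from h import *
im2,d2=viewer.get_image('side')
for z in range(88,124,3): 
  P,u,v=world('side',d2,np.ones_like(d2,bool)); k=(np.hypot(P[:,0]-468,P[:,1]+150)<45)&(abs(P[:,2]-z)<1.5)
  print(z,k.sum(),P[k].min(0).round(1) if k.any() else '',P[k].max(0).round(1) if k.any() else '')
save('p2.png',cv2.resize(im2[165:255,180:290],(660,540),interpolation=cv2.INTER_CUBIC))"
```

```text
t: 9.0
ee_pos: [468.9, -150.4, 106.5]
orientation: [-2.221, 2.221, -0.002]
ft_force: [0.4, 0.1, -2.0]
width: 42.8
88 0  
91 0  
94 0  
97 6 [ 438.  -179.1   97.5] [ 491.6 -155.7   98.4]
100 26 [ 444.9 -183.3   98.6] [ 501.8 -156.2  101.4]
103 31 [ 438.5 -183.2  101.7] [ 501.9 -126.   104.4]
106 117 [ 437.3 -185.6  104.5] [ 501.6 -124.6  107.5]
109 22 [ 450.8 -181.4  107.5] [ 500.8 -135.2  110.4]
112 19 [ 450.6 -181.5  110.7] [ 490.3 -136.8  113.5]
115 27 [ 450.7 -183.4  113.6] [ 490.2 -123.2  116.3]
118 48 [ 449.2 -181.7  116.6] [ 490.  -125.2  119.4]
121 18 [ 453.7 -182.2  119.6] [ 486.5 -127.6  122.1]
```

View pics/p2.png

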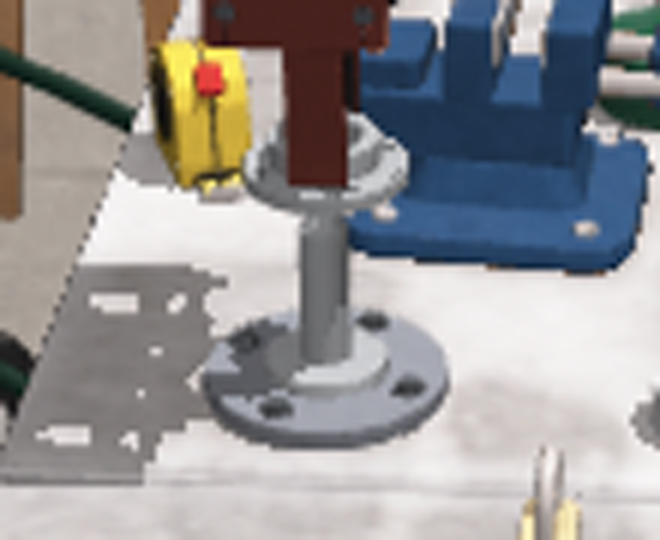

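The ring is above the spindle, flange centre about (469.6,-153) against the tip at (468.5,-152) in the same camera, so I lower it.

```bash
python3 -m inch '[{"tx":-0.1,"ty":0.08,"tz":0.8,"ax":0,"ay":0,"az":0,"jaw":0},{"tx":0,"ty":0,"tz":0.8,"ax":0,"ay":0,"az":0,"jaw":0},{"tx":0,"ty":0,"tz":0.8,"ax":0,"ay":0,"az":0,"jaw":0},{"tx":0,"ty":0,"tz":0.8,"ax":0,"ay":0,"az":0,"jaw":0},{"tx":0,"ty":0,"tz":0.8,"ax":0,"ay":0,"az":0,"jaw":0},{"tx":0,"ty":0,"tz":0.8,"ax":0,"ay":0,"az":0,"jaw":0},{"tx":0,"ty":0,"tz":0.8,"ax":0,"ay":0,"az":0,"jaw":0},{"tx":0,"ty":0,"tz":0.8,"ax":0,"ay":0,"az":0,"jaw":0},{"tx":0,"ty":0,"tz":0.8,"ax":0,"ay":0,"az":0,"jaw":0},{"tx":0,"ty":0,"tz":0.5,"ax":0,"ay":0,"az":0,"jaw":0},{"tx":0,"ty":0,"tz":0,"ax":0,"ay":0,"az":0,"jaw":0}]'
```

```text
t: 10.42
ee_pos: [467.1, -149.3, 28.3]
orientation: [2.221, -2.222, -0.001]
ft_force: [0.2, 0.9, -2.2]
width: 42.8
```

```bash
python3 -m inch '[{"tx":0,"ty":0,"tz":0.1,"ax":0,"ay":0,"az":0,"jaw":0},{"tx":0,"ty":0,"tz":0.05,"ax":0,"ay":0,"az":0,"jaw":0},{"tx":0,"ty":0,"tz":0,"ax":0,"ay":0,"az":0,"jaw":0}]'
```

```text
t: 10.8
ee_pos: [467.5, -149.4, 27.3]
orientation: [-2.221, 2.222, -0.0]
ft_force: [0.2, -0.4, -3.3]
width: 42.9
```

```bash
python3 -m inch '[{"tx":0,"ty":0,"tz":0.06,"ax":0,"ay":0,"az":0,"jaw":0},{"tx":0,"ty":0,"tz":0,"ax":0,"ay":0,"az":0,"jaw":0}]'; python3 -m inch '[{"tx":0,"ty":0,"tz":0,"ax":0,"ay":0,"az":0,"jaw":0.75},{"tx":0,"ty":0,"tz":0,"ax":0,"ay":0,"az":0,"jaw":0.75},{"tx":0,"ty":0,"tz":0,"ax":0,"ay":0,"az":0,"jaw":0.75},{"tx":0,"ty":0,"tz":0,"ax":0,"ay":0,"az":0,"jaw":0.75},{"tx":0,"ty":0,"tz":-2,"ax":0,"ay":0,"az":0,"jaw":0.75},{"tx":0,"ty":0,"tz":-4,"ax":0,"ay":0,"az":0,"jaw":1},{"tx":0,"ty":0,"tz":-4,"ax":0,"ay":0,"az":0,"jaw":1},{"tx":0,"ty":0,"tz":-4,"ax":0,"ay":0,"az":0,"jaw":1},{"tx":0,"ty":0,"tz":-4,"ax":0,"ay":0,"az":0,"jaw":1}]'
python3 -c "
from h import *
im2,d2=viewer.get_image('side')
print(centre('side',d2,(468,-150),33,40,30),centre('side',d2,(468,-150),19,40,45),centre('side',d2,(468,-150),70,90,16))
save('p3.png',cv2.resize(im2[165:255,180:290],(440,360),interpolation=cv2.INTER_CUBIC))"
```

```text
t: 11.05
ee_pos: [467.5, -149.4, 26.7]
orientation: [-2.221, 2.222, -0.0]
ft_force: [0.5, 0.1, -0.7]
width: 43.0
t: 12.18
ee_pos: [467.1, -149.3, 207.9]
orientation: [-2.221, 2.222, -0.0]
ft_force: [0.4, -0.6, 0.5]
width: 87.5
(array([ 469.2, -156.1]), array([ 466.6, -150.7]), 23.8, 108, np.float64(37.7)) (array([ 469.9, -161.4]), array([ 466.9, -149.7]), 34.3, 331, np.float64(27.4)) (array([ 469.3, -154.4]), array([ 467.5, -152.1]), 10.3, 56, np.float64(77.9))
```

View pics/p3.png

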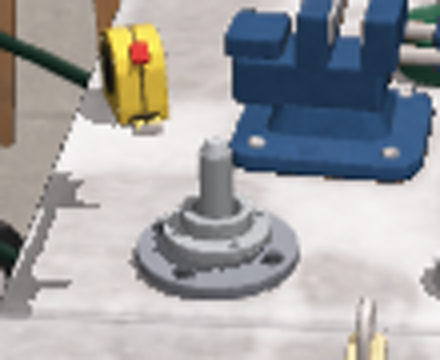

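The hub ring sits flat on the seat (crop ~(212,235)). Next is the bearing.

```bash
python3 -m inch '[{"tx":-4,"ty":-1.4,"tz":0,"ax":0,"ay":0,"az":0,"jaw":1},{"tx":-4,"ty":-1.4,"tz":0,"ax":0,"ay":0,"az":0,"jaw":1},{"tx":-4,"ty":-1.4,"tz":0,"ax":0,"ay":0,"az":0,"jaw":1},{"tx":-4,"ty":-1.4,"tz":0,"ax":0,"ay":0,"az":0,"jaw":1},{"tx":-4,"ty":-1.4,"tz":0,"ax":0,"ay":0,"az":0,"jaw":1},{"tx":-4,"ty":-1.4,"tz":0,"ax":0,"ay":0,"az":0,"jaw":1},{"tx":-4,"ty":-1.4,"tz":0,"ax":0,"ay":0,"az":0,"jaw":1},{"tx":-4,"ty":-1.4,"tz":0,"ax":0,"ay":0,"az":0,"jaw":1},{"tx":-4,"ty":-1.4,"tz":0,"ax":0,"ay":0,"az":0,"jaw":1},{"tx":-4,"ty":-1.4,"tz":0,"ax":0,"ay":0,"az":0,"jaw":1},{"tx":-3.5,"ty":-0.9,"tz":0,"ax":0,"ay":0,"az":0,"jaw":1},{"tx":0,"ty":0,"tz":0,"ax":0,"ay":0,"az":0,"jaw":1}]'
```

```text
t: 13.72
ee_pos: [616.6, 287.7, 205.9]
orientation: [-2.224, 2.219, 0.0]
ft_force: [0.1, -0.7, 0.1]
width: 88.0
```

```bash
python3 -m inch '[{"tx":0.17,"ty":0.05,"tz":4,"ax":0,"ay":0,"az":0,"jaw":1},{"tx":0,"ty":0,"tz":4,"ax":0,"ay":0,"az":0,"jaw":1},{"tx":0,"ty":0,"tz":4,"ax":0,"ay":0,"az":0,"jaw":1},{"tx":0,"ty":0,"tz":4,"ax":0,"ay":0,"az":0,"jaw":1},{"tx":0,"ty":0,"tz":2.5,"ax":0,"ay":0,"az":0,"jaw":1},{"tx":0,"ty":0,"tz":1,"ax":0,"ay":0,"az":0,"jaw":1},{"tx":0,"ty":0,"tz":0.5,"ax":0,"ay":0,"az":0,"jaw":1},{"tx":0,"ty":0,"tz":0,"ax":0,"ay":0,"az":0,"jaw":1}]'
```

```text
t: 14.72
ee_pos: [616.5, 283.8, 7.3]
orientation: [-2.22, 2.221, -0.001]
ft_force: [0.8, -0.1, -0.2]
width: 87.8
```

```bash
python3 -m inch '[{"tx":-0.2,"ty":0,"tz":0.2,"ax":0,"ay":0,"az":0,"jaw":1},{"tx":0,"ty":0,"tz":0,"ax":0,"ay":0,"az":0,"jaw":0},{"tx":0,"ty":0,"tz":0,"ax":0,"ay":0,"az":0,"jaw":0},{"tx":0,"ty":0,"tz":0,"ax":0,"ay":0,"az":0,"jaw":0},{"tx":0,"ty":0,"tz":0,"ax":0,"ay":0,"az":0,"jaw":0},{"tx":0,"ty":0,"tz":0,"ax":0,"ay":0,"az":0,"jaw":0}]'; python3 -m inch '[{"tx":0,"ty":0,"tz":-1,"ax":0,"ay":0,"az":0,"jaw":0},{"tx":0,"ty":0,"tz":-4,"ax":0,"ay":0,"az":0,"jaw":0},{"tx":0,"ty":0,"tz":-4,"ax":0,"ay":0,"az":0,"jaw":0},{"tx":0,"ty":0,"tz":-4,"ax":0,"ay":0,"az":0,"jaw":0},{"tx":0,"ty":0,"tz":-4,"ax":0,"ay":0,"az":0,"jaw":0},{"tx":0,"ty":0,"tz":-2.5,"ax":0,"ay":0,"az":0,"jaw":0},{"tx":0,"ty":0,"tz":0,"ax":0,"ay":0,"az":0,"jaw":0}]'
```

```text
t: 15.48
ee_pos: [616.1, 286.0, 4.7]
orientation: [-2.221, 2.222, 0.0]
ft_force: [-0.5, 1.3, 0.4]
width: 55.2
t: 16.35
ee_pos: [617.2, 286.4, 202.3]
orientation: [-2.218, 2.219, -0.003]
ft_force: [0.2, 0.4, -1.6]
width: 54.8
```

```bash
python3 -m inch '[{"tx":2,"ty":0.7,"tz":0,"ax":0,"ay":0,"az":0,"jaw":0},{"tx":4,"ty":1.4,"tz":0,"ax":0,"ay":0,"az":0,"jaw":0},{"tx":4,"ty":1.4,"tz":0,"ax":0,"ay":0,"az":0,"jaw":0},{"tx":4,"ty":1.4,"tz":0,"ax":0,"ay":0,"az":0,"jaw":0},{"tx":4,"ty":1.4,"tz":0,"ax":0,"ay":0,"az":0,"jaw":0},{"tx":4,"ty":1.4,"tz":0,"ax":0,"ay":0,"az":0,"jaw":0},{"tx":4,"ty":1.4,"tz":0,"ax":0,"ay":0,"az":0,"jaw":0},{"tx":4,"ty":1.4,"tz":0,"ax":0,"ay":0,"az":0,"jaw":0},{"tx":4,"ty":1.4,"tz":0,"ax":0,"ay":0,"az":0,"jaw":0},{"tx":4,"ty":1.4,"tz":0,"ax":0,"ay":0,"az":0,"jaw":0},{"tx":3.6,"ty":1.1,"tz":0,"ax":0,"ay":0,"az":0,"jaw":0},{"tx":2,"ty":0.5,"tz":0,"ax":0,"ay":0,"az":0,"jaw":0}]'; python3 -m inch '[{"tx":0,"ty":0,"tz":3,"ax":0,"ay":0,"az":0,"jaw":0},{"tx":0,"ty":0,"tz":3,"ax":0,"ay":0,"az":0,"jaw":0},{"tx":0,"ty":0,"tz":2.5,"ax":0,"ay":0,"az":0,"jaw":0},{"tx":0,"ty":0,"tz":1,"ax":0,"ay":0,"az":0,"jaw":0},{"tx":0,"ty":0,"tz":0,"ax":0,"ay":0,"az":0,"jaw":0},{"tx":0,"ty":0,"tz":0,"ax":0,"ay":0,"az":0,"jaw":0}]'
python3 -c "
from h import *
im2,d2=viewer.get_image('side')
P,u,v=world('side',d2,np.ones_like(d2,bool)); k=(np.hypot(P[:,0]-468,P[:,1]+150)<45)&(abs(P[:,2]-108)<14)
Q=P[k]; print(Q.min(0).round(1),Q.max(0).round(1)); print(centre('side',d2,(468,-150),70,90,16))
save('p4.png',cv2.resize(im2[165:255,180:290],(440,360),interpolation=cv2.INTER_CUBIC))"
```

```text
t: 17.85
ee_pos: [463.8, -151.7, 197.9]
orientation: [2.218, -2.223, -0.005]
ft_force: [-0.7, 0.0, -1.7]
width: 55.5
t: 18.6
ee_pos: [467.1, -150.3, 105.1]
orientation: [-2.221, 2.222, -0.001]
ft_force: [0.7, -0.2, -1.9]
width: 55.2
[ 439.9 -189.3  102.3] [ 494.9 -118.2  121.8]
(array([ 469.1, -154.1]), array([ 468.9, -152.8]), 9.1, 56, np.float64(78.3))
```

View pics/p4.png

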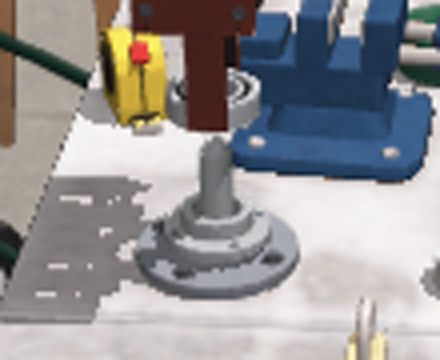

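The bearing is over the spindle, within about 1 mm, so I lower it by 64 mm.

```bash
python3 -m inch '[{"tx":0,"ty":-0.08,"tz":0.8,"ax":0,"ay":0,"az":0,"jaw":0},{"tx":0,"ty":0,"tz":0.8,"ax":0,"ay":0,"az":0,"jaw":0},{"tx":0,"ty":0,"tz":0.8,"ax":0,"ay":0,"az":0,"jaw":0},{"tx":0,"ty":0,"tz":0.8,"ax":0,"ay":0,"az":0,"jaw":0},{"tx":0,"ty":0,"tz":0.8,"ax":0,"ay":0,"az":0,"jaw":0},{"tx":0,"ty":0,"tz":0.8,"ax":0,"ay":0,"az":0,"jaw":0},{"tx":0,"ty":0,"tz":0.8,"ax":0,"ay":0,"az":0,"jaw":0},{"tx":0,"ty":0,"tz":0.6,"ax":0,"ay":0,"az":0,"jaw":0},{"tx":0,"ty":0,"tz":0.1,"ax":0,"ay":0,"az":0,"jaw":0},{"tx":0,"ty":0,"tz":0,"ax":0,"ay":0,"az":0,"jaw":0},{"tx":0,"ty":0,"tz":0,"ax":0,"ay":0,"az":0,"jaw":0}]'
```

```text
t: 20.02
ee_pos: [467.9, -150.1, 41.8]
orientation: [-2.221, 2.222, -0.001]
ft_force: [-0.8, 0.0, -0.6]
width: 55.4
```

```bash
python3 -m inch '[{"tx":0,"ty":0,"tz":0.08,"ax":0,"ay":0,"az":0,"jaw":0},{"tx":0,"ty":0,"tz":0.04,"ax":0,"ay":0,"az":0,"jaw":0},{"tx":0,"ty":0,"tz":0,"ax":0,"ay":0,"az":0,"jaw":0}]'
```

```text
t: 20.4
ee_pos: [467.8, -150.1, 40.6]
orientation: [-2.221, 2.222, -0.0]
ft_force: [-0.7, 0.3, 3.7]
width: 55.2
```

Contact is felt (+3.7 N), so I release it, rise and check.

```bash
python3 -m inch '[{"tx":0,"ty":0,"tz":0,"ax":0,"ay":0,"az":0,"jaw":0.85},{"tx":0,"ty":0,"tz":0,"ax":0,"ay":0,"az":0,"jaw":0.85},{"tx":0,"ty":0,"tz":0,"ax":0,"ay":0,"az":0,"jaw":0.85},{"tx":0,"ty":0,"tz":0,"ax":0,"ay":0,"az":0,"jaw":0.85},{"tx":0,"ty":0,"tz":-2,"ax":0,"ay":0,"az":0,"jaw":0.85},{"tx":0,"ty":0,"tz":-4,"ax":0,"ay":0,"az":0,"jaw":1},{"tx":0,"ty":0,"tz":-4,"ax":0,"ay":0,"az":0,"jaw":1},{"tx":0,"ty":0,"tz":-4,"ax":0,"ay":0,"az":0,"jaw":1},{"tx":0,"ty":0,"tz":-2,"ax":0,"ay":0,"az":0,"jaw":1}]'; python3 -m inch '[{"tx":0.4,"ty":-3,"tz":0,"ax":0,"ay":0,"az":0,"jaw":1},{"tx":0.4,"ty":-3,"tz":0,"ax":0,"ay":0,"az":0,"jaw":1},{"tx":0.4,"ty":-3,"tz":0,"ax":0,"ay":0,"az":0,"jaw":1},{"tx":0.4,"ty":-3,"tz":0,"ax":0,"ay":0,"az":0,"jaw":1},{"tx":0.2,"ty":-3.1,"tz":0,"ax":0,"ay":0,"az":0,"jaw":1},{"tx":0,"ty":0,"tz":0,"ax":0,"ay":0,"az":0,"jaw":1}]'
python3 -c "
from h import *
im2,d2=viewer.get_image('side')
print(centre('side',d2,(468,-150),49,60,34),centre('side',d2,(468,-150),70,90,16),centre('side',d2,(620,-169),14,26,28))
save('p5.png',cv2.resize(im2[165:255,180:320],(560,360),interpolation=cv2.INTER_CUBIC))"
```

```text
t: 21.52
ee_pos: [468.5, -150.3, 202.6]
orientation: [-2.22, 2.221, -0.004]
ft_force: [-0.8, -0.4, -1.4]
width: 87.6
t: 22.28
ee_pos: [620.0, -168.1, 200.0]
orientation: [-2.222, 2.221, -0.001]
ft_force: [-0.4, 0.6, 0.5]
width: 87.6
(array([ 469.2, -157.1]), array([ 468.1, -151.8]), 28.7, 198, np.float64(53.9)) (array([ 469.4, -154.5]), array([ 469.1, -152.8]), 9.1, 57, np.float64(78.3)) (array([ 620.8, -169.4]), array([ 621.6, -167.7]), 21.3, 127, np.float64(20.6))
```

View pics/p5.png

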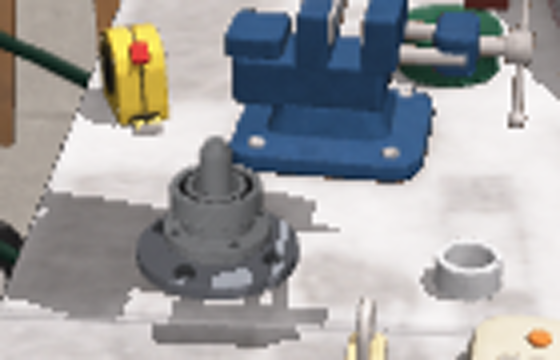

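The bearing sits level on the ring. Next is the sleeve.

```bash
python3 -m inch '[{"tx":0,"ty":0,"tz":4,"ax":0,"ay":0,"az":0,"jaw":1},{"tx":0,"ty":0,"tz":4,"ax":0,"ay":0,"az":0,"jaw":1},{"tx":0,"ty":0,"tz":4,"ax":0,"ay":0,"az":0,"jaw":1},{"tx":0,"ty":0,"tz":4,"ax":0,"ay":0,"az":0,"jaw":1},{"tx":0,"ty":0,"tz":2,"ax":0,"ay":0,"az":0,"jaw":1},{"tx":0,"ty":0,"tz":1.3,"ax":0,"ay":0,"az":0,"jaw":1},{"tx":0,"ty":0,"tz":0,"ax":0,"ay":0,"az":0,"jaw":1}]'; python3 -m inch '[{"tx":0,"ty":0,"tz":0,"ax":0,"ay":0,"az":0,"jaw":0},{"tx":0,"ty":0,"tz":0,"ax":0,"ay":0,"az":0,"jaw":0},{"tx":0,"ty":0,"tz":0,"ax":0,"ay":0,"az":0,"jaw":0},{"tx":0,"ty":0,"tz":0,"ax":0,"ay":0,"az":0,"jaw":0},{"tx":0,"ty":0,"tz":0,"ax":0,"ay":0,"az":0,"jaw":0},{"tx":0,"ty":0,"tz":0,"ax":0,"ay":0,"az":0,"jaw":0},{"tx":0,"ty":0,"tz":0,"ax":0,"ay":0,"az":0,"jaw":0}]'
```

```text
t: 23.2
ee_pos: [618.5, -168.1, 7.4]
orientation: [2.221, -2.222, -0.001]
ft_force: [0.3, 0.1, 1.1]
width: 87.9
t: 24.08
ee_pos: [618.7, -168.1, 7.4]
orientation: [-2.221, 2.222, -0.0]
ft_force: [-0.7, 0.3, 1.2]
width: 38.6
```

```bash
python3 -m inch '[{"tx":0,"ty":0,"tz":-1,"ax":0,"ay":0,"az":0,"jaw":0},{"tx":0,"ty":0,"tz":-4,"ax":0,"ay":0,"az":0,"jaw":0},{"tx":0,"ty":0,"tz":-4,"ax":0,"ay":0,"az":0,"jaw":0},{"tx":0,"ty":0,"tz":-3,"ax":0,"ay":0,"az":0,"jaw":0},{"tx":0,"ty":0,"tz":-1,"ax":0,"ay":0,"az":0,"jaw":0},{"tx":-0.3,"ty":2,"tz":0,"ax":0,"ay":0,"az":0,"jaw":0},{"tx":-0.3,"ty":3,"tz":0,"ax":0,"ay":0,"az":0,"jaw":0},{"tx":-0.3,"ty":3,"tz":0,"ax":0,"ay":0,"az":0,"jaw":0},{"tx":-0.3,"ty":3,"tz":0,"ax":0,"ay":0,"az":0,"jaw":0},{"tx":-0.3,"ty":3,"tz":0,"ax":0,"ay":0,"az":0,"jaw":0},{"tx":-0.3,"ty":1.1,"tz":0,"ax":0,"ay":0,"az":0,"jaw":0},{"tx":0,"ty":0,"tz":0,"ax":0,"ay":0,"az":0,"jaw":0}]'; python3 -m inch '[{"tx":0,"ty":0,"tz":2,"ax":0,"ay":0,"az":0,"jaw":0},{"tx":0,"ty":0,"tz":1,"ax":0,"ay":0,"az":0,"jaw":0},{"tx":0,"ty":0,"tz":0,"ax":0,"ay":0,"az":0,"jaw":0},{"tx":0,"ty":0,"tz":0,"ax":0,"ay":0,"az":0,"jaw":0}]'
python3 -c "
from h import *
im2,d2=viewer.get_image('side')
P,u,v=world('side',d2,np.ones_like(d2,bool)); k=(np.hypot(P[:,0]-468,P[:,1]+150)<45)&(abs(P[:,2]-103)<13)
Q=P[k]; print(Q.min(0).round(1),Q.max(0).round(1)); print(centre('side',d2,(468,-150),70,84,16))
save('p6.png',cv2.resize(im2[165:255,180:290],(440,360),interpolation=cv2.INTER_CUBIC))"
```

```text
t: 25.58
ee_pos: [467.6, -150.0, 137.2]
orientation: [2.221, -2.222, -0.0]
ft_force: [0.3, 0.1, -0.0]
width: 38.5
t: 26.08
ee_pos: [468.2, -150.2, 107.6]
orientation: [-2.221, 2.222, -0.001]
ft_force: [0.6, -0.7, -0.4]
width: 38.7
[ 452.8 -178.   102.7] [ 489.9 -134.3  116. ]
(array([ 469.3, -154.6]), array([ 468.2, -151.2]), 9.2, 46, np.float64(77.3))
```

View pics/p6.png

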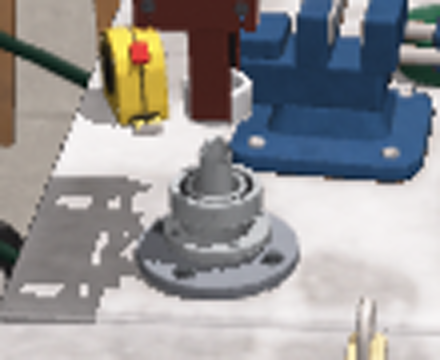

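The sleeve sits about 1.5–2 mm too far in +x, so I trim that and lower it by 48 mm.

```bash
python3 -m inch '[{"tx":0,"ty":0.15,"tz":0.4,"ax":0,"ay":0,"az":0,"jaw":0},{"tx":0,"ty":0,"tz":0.7,"ax":0,"ay":0,"az":0,"jaw":0},{"tx":0,"ty":0,"tz":0.7,"ax":0,"ay":0,"az":0,"jaw":0},{"tx":0,"ty":0,"tz":0.7,"ax":0,"ay":0,"az":0,"jaw":0},{"tx":0,"ty":0,"tz":0.7,"ax":0,"ay":0,"az":0,"jaw":0},{"tx":0,"ty":0,"tz":0.7,"ax":0,"ay":0,"az":0,"jaw":0},{"tx":0,"ty":0,"tz":0.6,"ax":0,"ay":0,"az":0,"jaw":0},{"tx":0,"ty":0,"tz":0.2,"ax":0,"ay":0,"az":0,"jaw":0},{"tx":0,"ty":0,"tz":0,"ax":0,"ay":0,"az":0,"jaw":0},{"tx":0,"ty":0,"tz":0,"ax":0,"ay":0,"az":0,"jaw":0}]'
```

```text
t: 27.38
ee_pos: [466.4, -150.1, 60.6]
orientation: [-2.221, 2.222, -0.001]
ft_force: [-0.1, 0.2, -1.4]
width: 38.9
```

```bash
python3 -m inch '[{"tx":0,"ty":0,"tz":0.08,"ax":0,"ay":0,"az":0,"jaw":0},{"tx":0,"ty":0,"tz":0.04,"ax":0,"ay":0,"az":0,"jaw":0},{"tx":0,"ty":0,"tz":0,"ax":0,"ay":0,"az":0,"jaw":0}]'
```

```text
t: 27.75
ee_pos: [466.3, -150.1, 59.4]
orientation: [-2.221, 2.222, -0.0]
ft_force: [-0.3, 0.0, 2.3]
width: 38.8
```

```bash
python3 -m inch '[{"tx":0,"ty":0,"tz":0,"ax":0,"ay":0,"az":0,"jaw":0.7},{"tx":0,"ty":0,"tz":0,"ax":0,"ay":0,"az":0,"jaw":0.7},{"tx":0,"ty":0,"tz":0,"ax":0,"ay":0,"az":0,"jaw":0.7},{"tx":0,"ty":0,"tz":0,"ax":0,"ay":0,"az":0,"jaw":0.7},{"tx":0,"ty":0,"tz":-2,"ax":0,"ay":0,"az":0,"jaw":0.7},{"tx":0,"ty":0,"tz":-4,"ax":0,"ay":0,"az":0,"jaw":0.7},{"tx":0,"ty":0,"tz":-4,"ax":0,"ay":0,"az":0,"jaw":0.7},{"tx":0,"ty":0,"tz":-2,"ax":0,"ay":0,"az":0,"jaw":0.7}]'; python3 -m inch '[{"tx":4,"ty":0.6,"tz":0,"ax":0,"ay":0,"az":0,"jaw":0.7},{"tx":4,"ty":0.6,"tz":0,"ax":0,"ay":0,"az":0,"jaw":0.7},{"tx":4,"ty":0.6,"tz":0,"ax":0,"ay":0,"az":0,"jaw":0.7},{"tx":4,"ty":0.6,"tz":0,"ax":0,"ay":0,"az":0,"jaw":0.7},{"tx":3.45,"ty":0.5,"tz":0,"ax":0,"ay":0,"az":0,"jaw":0.7},{"tx":0,"ty":0,"tz":0,"ax":0,"ay":0,"az":0,"jaw":0.7}]'
python3 -c "
from h import *
im2,d2=viewer.get_image('side')
print(centre('side',d2,(468,-150),66,78,26),centre('side',d2,(468,-150),49,60,34),centre('side',d2,(437,-345),30,42,16))
save('p7.png',cv2.resize(im2[165:285,170:300],(520,480),interpolation=cv2.INTER_CUBIC))"
```

```text
t: 28.75
ee_pos: [467.0, -150.3, 181.3]
orientation: [-2.22, 2.221, -0.004]
ft_force: [-0.5, 0.2, 0.4]
width: 61.7
t: 29.5
ee_pos: [436.7, -346.4, 179.1]
orientation: [2.218, -2.225, 0.001]
ft_force: [0.9, -0.3, 0.3]
width: 61.3
(array([ 469.6, -156.7]), array([ 468.6, -150.6]), 20.1, 120, np.float64(73.1)) (array([ 469.7, -164.2]), array([ 468.5, -152.7]), 27.7, 136, np.float64(53.6)) (array([ 438.5, -347.2]), array([ 437.7, -344.8]), 11.7, 81, np.float64(37.5))
```

View pics/p7.png

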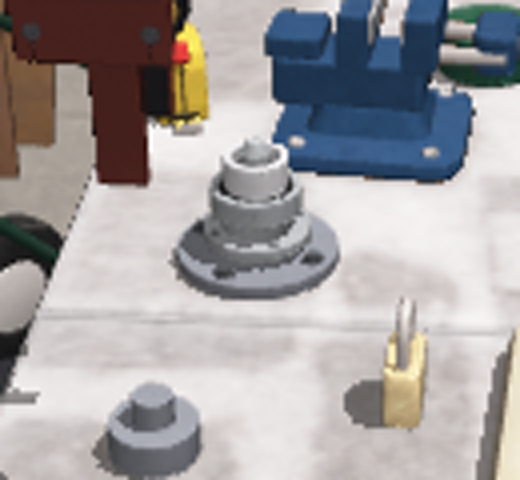

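The sleeve is seated and the stack stands straight. Next is the cap, gripped by the knob.

```bash
python3 -m inch '[{"tx":-0.1,"ty":0,"tz":4,"ax":0,"ay":0,"az":0,"jaw":0.7},{"tx":0,"ty":0,"tz":4,"ax":0,"ay":0,"az":0,"jaw":0.7},{"tx":0,"ty":0,"tz":4,"ax":0,"ay":0,"az":0,"jaw":0.7},{"tx":0,"ty":0,"tz":2,"ax":0,"ay":0,"az":0,"jaw":0.7},{"tx":0,"ty":0,"tz":1.1,"ax":0,"ay":0,"az":0,"jaw":0.7},{"tx":0,"ty":0,"tz":0,"ax":0,"ay":0,"az":0,"jaw":0.7},{"tx":0,"ty":0,"tz":0,"ax":0,"ay":0,"az":0,"jaw":0.7}]'
```

```text
t: 30.42
ee_pos: [437.8, -343.7, 29.1]
orientation: [-2.221, 2.221, -0.002]
ft_force: [0.5, 0.5, 0.0]
width: 61.7
```

```bash
python3 -m inch '[{"tx":0.08,"ty":0.05,"tz":0.55,"ax":0,"ay":0,"az":0,"jaw":0.7},{"tx":0,"ty":0,"tz":0,"ax":0,"ay":0,"az":0,"jaw":0},{"tx":0,"ty":0,"tz":0,"ax":0,"ay":0,"az":0,"jaw":0},{"tx":0,"ty":0,"tz":0,"ax":0,"ay":0,"az":0,"jaw":0},{"tx":0,"ty":0,"tz":0,"ax":0,"ay":0,"az":0,"jaw":0},{"tx":0,"ty":0,"tz":0,"ax":0,"ay":0,"az":0,"jaw":0},{"tx":0,"ty":0,"tz":0,"ax":0,"ay":0,"az":0,"jaw":0}]'
```

```text
t: 31.3
ee_pos: [436.6, -344.4, 22.7]
orientation: [-2.221, 2.222, -0.0]
ft_force: [-0.6, 0.7, 0.6]
width: 21.5
```

```bash
python3 -m inch '[{"tx":0,"ty":0,"tz":-1,"ax":0,"ay":0,"az":0,"jaw":0},{"tx":0,"ty":0,"tz":-4,"ax":0,"ay":0,"az":0,"jaw":0},{"tx":0,"ty":0,"tz":-4,"ax":0,"ay":0,"az":0,"jaw":0},{"tx":0,"ty":0,"tz":-4,"ax":0,"ay":0,"az":0,"jaw":0},{"tx":0,"ty":0,"tz":-1,"ax":0,"ay":0,"az":0,"jaw":0},{"tx":-2,"ty":-0.4,"tz":0,"ax":0,"ay":0,"az":0,"jaw":0},{"tx":-4,"ty":-0.6,"tz":0,"ax":0,"ay":0,"az":0,"jaw":0},{"tx":-4,"ty":-0.6,"tz":0,"ax":0,"ay":0,"az":0,"jaw":0},{"tx":-4,"ty":-0.6,"tz":0,"ax":0,"ay":0,"az":0,"jaw":0},{"tx":-3.4,"ty":-0.6,"tz":0,"ax":0,"ay":0,"az":0,"jaw":0},{"tx":-2,"ty":-0.3,"tz":0,"ax":0,"ay":0,"az":0,"jaw":0},{"tx":0,"ty":0,"tz":0,"ax":0,"ay":0,"az":0,"jaw":0}]'; python3 -m inch '[{"tx":0,"ty":0,"tz":2,"ax":0,"ay":0,"az":0,"jaw":0},{"tx":0,"ty":0,"tz":1.5,"ax":0,"ay":0,"az":0,"jaw":0},{"tx":0,"ty":0,"tz":0.5,"ax":0,"ay":0,"az":0,"jaw":0},{"tx":0,"ty":0,"tz":0,"ax":0,"ay":0,"az":0,"jaw":0},{"tx":0,"ty":0,"tz":0,"ax":0,"ay":0,"az":0,"jaw":0}]'
python3 -c "
from h import *
im2,d2=viewer.get_image('side')
P,u,v=world('side',d2,np.ones_like(d2,bool))
for z in (97,101,105,109,113):
  Q=P[(np.hypot(P[:,0]-468,P[:,1]+150)<45)&(abs(P[:,2]-z)<2)]; print(z,len(Q),Q.min(0).round(1) if len(Q) else '',Q.max(0).round(1) if len(Q) else '')
save('p8.png',cv2.resize(im2[165:255,180:290],(440,360),interpolation=cv2.INTER_CUBIC))"
```

```text
t: 32.8
ee_pos: [466.3, -147.9, 161.0]
orientation: [2.223, -2.218, -0.006]
ft_force: [-0.0, 0.5, -2.1]
width: 21.6
t: 33.42
ee_pos: [468.0, -150.6, 123.0]
orientation: [-2.221, 2.222, -0.001]
ft_force: [-0.2, 0.6, -1.5]
width: 21.4
97 0  
101 2 [ 450.6 -164.9  101.1] [ 455.8 -160.9  101.5]
105 25 [ 448.8 -174.3  103. ] [ 491.8 -150.3  107. ]
109 32 [ 448.7 -174.4  107. ] [ 492.2 -151.1  110.9]
113 29 [ 448.6 -173.8  111.1] [ 492.1 -151.1  114.9]
```

View pics/p8.png

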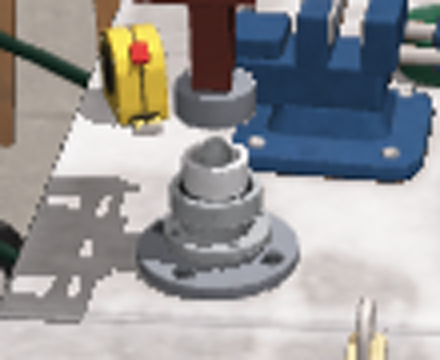

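The cap is centred within about 1.5 mm of the sleeve. I trim x and lower it by 28 mm.

```bash
python3 -m inch '[{"tx":0,"ty":0.12,"tz":0.4,"ax":0,"ay":0,"az":0,"jaw":0},{"tx":0,"ty":0,"tz":0.5,"ax":0,"ay":0,"az":0,"jaw":0},{"tx":0,"ty":0,"tz":0.6,"ax":0,"ay":0,"az":0,"jaw":0},{"tx":0,"ty":0,"tz":0.6,"ax":0,"ay":0,"az":0,"jaw":0},{"tx":0,"ty":0,"tz":0.4,"ax":0,"ay":0,"az":0,"jaw":0},{"tx":0,"ty":0,"tz":0.2,"ax":0,"ay":0,"az":0,"jaw":0},{"tx":0,"ty":0,"tz":0,"ax":0,"ay":0,"az":0,"jaw":0},{"tx":0,"ty":0,"tz":0,"ax":0,"ay":0,"az":0,"jaw":0}]'
```

```text
t: 34.48
ee_pos: [466.6, -150.4, 95.8]
orientation: [-2.221, 2.222, -0.0]
ft_force: [-0.0, 1.4, -1.5]
width: 21.5
```

```bash
python3 -m inch '[{"tx":0,"ty":0,"tz":0.08,"ax":0,"ay":0,"az":0,"jaw":0},{"tx":0,"ty":0,"tz":0.04,"ax":0,"ay":0,"az":0,"jaw":0},{"tx":0,"ty":0,"tz":0,"ax":0,"ay":0,"az":0,"jaw":0}]'
```

```text
t: 34.85
ee_pos: [466.6, -150.4, 94.7]
orientation: [-2.221, 2.222, -0.0]
ft_force: [-0.3, -0.5, 1.9]
width: 21.2
```

Contact is felt, so I release, rise and back off.

```bash
python3 -m inch '[{"tx":0,"ty":0,"tz":0,"ax":0,"ay":0,"az":0,"jaw":0.7},{"tx":0,"ty":0,"tz":0,"ax":0,"ay":0,"az":0,"jaw":0.7},{"tx":0,"ty":0,"tz":0,"ax":0,"ay":0,"az":0,"jaw":0.7},{"tx":0,"ty":0,"tz":0,"ax":0,"ay":0,"az":0,"jaw":0.7},{"tx":0,"ty":0,"tz":-2,"ax":0,"ay":0,"az":0,"jaw":0.7},{"tx":0,"ty":0,"tz":-4,"ax":0,"ay":0,"az":0,"jaw":0.7},{"tx":0,"ty":0,"tz":-4,"ax":0,"ay":0,"az":0,"jaw":0.7},{"tx":3,"ty":0,"tz":0,"ax":0,"ay":0,"az":0,"jaw":0.7},{"tx":4,"ty":0,"tz":0,"ax":0,"ay":0,"az":0,"jaw":0.7},{"tx":4,"ty":0,"tz":0,"ax":0,"ay":0,"az":0,"jaw":0.7},{"tx":4,"ty":0,"tz":0,"ax":0,"ay":0,"az":0,"jaw":0.7},{"tx":0,"ty":0,"tz":0,"ax":0,"ay":0,"az":0,"jaw":0.7}]'
python3 -c "
from h import *
for cam in('top','side'):
  im2,d2=viewer.get_image(cam)
  print(cam,centre(cam,d2,(468,-150),100,112,16),centre(cam,d2,(468,-150),88,112,30),centre(cam,d2,(468,-150),49,57,34))
save('p9.png',cv2.resize(im2[165:285,170:300],(520,480),interpolation=cv2.INTER_CUBIC))"
```

```text
t: 36.35
ee_pos: [466.4, -302.6, 194.4]
orientation: [2.218, -2.225, 0.001]
ft_force: [0.3, 0.5, 0.8]
width: 61.6
top (array([ 466.4, -149.9]), array([ 466.4, -149.8]), 11.0, 67, np.float64(107.6)) (array([ 466.7, -149.8]), array([ 466.8, -150. ]), 23.7, 290, np.float64(92.8)) (array([ 466.1, -135.2]), array([ 467. , -147.4]), 27.4, 74, np.float64(52.3))
side (array([ 468.4, -153.9]), array([ 468.1, -152.1]), 11.5, 63, np.float64(108.5)) (array([ 468.6, -157.6]), array([ 467.1, -152.3]), 24.8, 219, np.float64(94.8)) (array([ 470.1, -163.6]), array([ 468.4, -151.9]), 27.8, 124, np.float64(53.7))
```

View pics/p9.png

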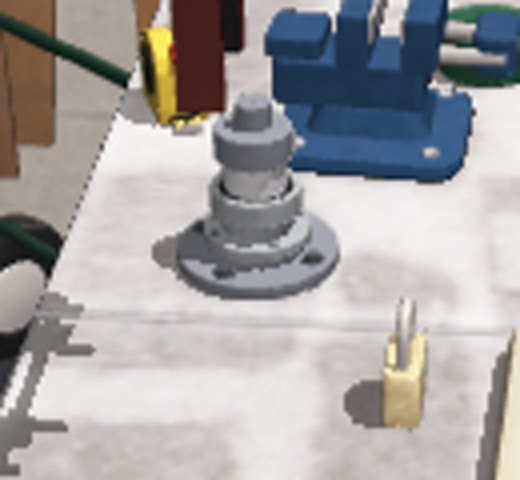

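The cap is seated with its knob top at about 108 mm and skirt top at about 92 mm, centred within 1 mm. I hand in.

```bash
python3 -c "
from h import *
ctrl.close_job()"
```

```text
the job is handed in; nothing more can be done
```

The hub is built on the axle in the order you gave: hub ring, bearing, sleeve, end cap. Each part was lowered all the way down before release, and the job was handed in at about 36 s of the 109 s allowed. `close_job` gave no verdict, so the result rests on my own checks.

- **Position:** the top camera's last picture put the cap's centre about 1 mm from where it first put the spindle. Its knob top was at about 107.6 mm (nominal 108) and its skirt top at about 92.8 mm (nominal 92).
- **Seating:** the bearing, sleeve and cap each showed contact of about 2–4 N when they reached their seats. The hub ring's contact was weak, only the part's weight coming off the gripper. Its seat height came from the tool height and a picture.
- **Camera agreement:** the top and side cameras disagreed by about 2 mm, which matches their stated calibration. All checks were within tolerance on either one.
- **Bystanders:** the side-camera pictures showed nothing disturbed, but I did not re-measure the tape measure, padlock or wax tin at the end. The red look-alike ring was not touched.

The first move command was refused because its rows left out some of the fields. The arm did not move.

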